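# Level the kiln plate and set out the glaze test tiles

## Task

Level the kiln plate by turning its two foot screws until the bubble lies inside the vial's ring, and let go of them. Then draw every glaze test tile straight up out of the light blue stand, without tipping the stand or lifting it along, and stand each one upright on the plate, wholly on it and with at least two centimetres of space between tiles, the plate staying level. Last, put the empty stand upright on the plywood ware board, wholly on the board, and leave everything else where it is.

Things in the scene. Friction and masses are not known exactly. Their poses are not given: they have to be found in the camera images.
- plate_centre (a point): Centre of the top face of the kiln plate, a cream slab 220 (x) by 260 mm (y), 15 thick, on a low levelling stage; top about 45 mm above the table. Its x, y lie along its edges, z is its normal. Corners, in mm from here: plain pivot foot (+90, +110), screw A (-90, +110), screw B (+90, -110), round bubble vial (-78, -98).
- stage_base: The levelling stage: a fixed dark steel base 200 x 240 x 10 mm under the kiln plate, carrying the plate, screws and vial. Origin: centre of its underside. The plate only tilts, by up to about 1 degree, as the screws are turned; it does not shift, and the tiles' weight does not alter the level.
- screw_a_top (a point): Centre of the top of foot screw A's round black knob, 34 mm across, from 4 to 30 mm above the plate. Grip across at any yaw. Turns stiffly (0.05 N m plus 0.15 per rad/s: turn it slowly) and stays where left; starts up to 2.4 rad off level (stops at 2.9). Clockwise from above raises its corner; the bubble goes to the raised side, about 5 mm along the plate's -x per rad (else +x).
- screw_b_top (a point): The same for foot screw B (same knob): each radian clockwise from above moves the bubble about 5 mm along the plate's -y, counter-clockwise +y. Screw A moves it in x only, screw B in y only.
- bubble (a point): Centre of the pale bubble, 15.6 mm across, in the yellow-green round vial on the plate.
- vial_centre (a point): Centre of the vial's top, 10 mm above the plate; the vial is 54 mm across. A black ring round this point, 21.6 mm across, marks level: the bubble lies inside it when its centre is within 3 mm of this point.
- stand: Light blue plastic stand, loose, about 120 g: 168 mm long (its x), 34 mm deep (y), 70 mm high; tips easily. Origin: centre of the underside, z up. Four square sleeves 26.5 mm wide in a row at x = -63, -21, 21, 63 mm, floor 6 mm thick; solid between the sleeves, so it can be gripped across its depth at the middle. Starts on the table, roughly along world x.
- stand_end1 (a point): Middle of the stand's lower edge at its +x end.
- stand_end2 (a point): Middle of the stand's lower edge at its -x end.
- board: Loose plywood ware board 240 mm (x) by 110 mm (y), 12 mm thick, about 250 g. Origin: centre of its underside. Lies flat, roughly along world x.
- tile1: Glaze test tile: square ceramic column 24 x 24 mm, 110 mm tall, about 80 g, with blue glaze bands. Origin: centre of its underside, z to its top. Starts upright in one of the stand's sleeves, sides parallel to the stand's; 46 mm of it shows above. May be absent (None).
- tile2: Glaze test tile: square ceramic column 24 x 24 mm, 110 mm tall, about 80 g, with green glaze bands. Origin: centre of its underside, z to its top. Starts upright in one of the stand's sleeves, sides parallel to the stand's; 46 mm of it shows above. May be absent (None).
- tile3: Glaze test tile: square ceramic column 24 x 24 mm, 110 mm tall, about 80 g, with amber glaze bands. Origin: centre of its underside, z to its top. Starts upright in one of the stand's sleeves, sides parallel to the stand's; 46 mm of it shows above. May be absent (None).
- tile4: Glaze test tile: square ceramic column 24 x 24 mm, 110 mm tall, about 80 g, with red glaze bands. Origin: centre of its underside, z to its top. Starts upright in one of the stand's sleeves, sides parallel to the stand's; 46 mm of it shows above. May be absent (None).
- bowl: Bystander: terracotta bowl, 110 mm across, 45 mm high. Origin: centre of its underside.
- cup: Bystander: white cup, 72 mm across, 70 mm high. Origin: centre of its underside.
- jar: Bystander: amber glass jar, 64 mm across, 85 mm high. Origin: centre of its underside.
- sponge_block: Bystander: yellow sanding block 60 x 40 x 22 mm. Origin: centre of its underside.
- brush: Bystander: paint brush lying on the table, about 20 mm high. Origin: centre of its underside (of the handle's length for the brush).
- pebble: Bystander: flat grey burnishing pebble, 44 mm across, 15 mm high. Origin: centre of its underside.
- slip_pot: Bystander: blue pot, 90 mm across, 60 mm high. Origin: centre of its underside.
There are look-alikes about, which are no part of the job. What is shaped like the tile2 but black is not meant.

How it is judged:
By the outcome, as a careful person would: the job done as asked, in the order asked, and still so for the second after the job is handed in, with the robot touching nothing.
Of tile1, tile2, tile3, tile4 only 3 to 4 are there at a start; the rules pass over those that are not, and their reading is None.
At some moment in a run one of board may be knocked a few centimetres aside while the robot is not near it.
It also fails if it takes over 210 s, if anything falls off the work surface, if the arm or the gripper's body presses on something with over 40 N, if the wrist force passes 120 N, or if a joint passes its speed limit or range.

## Robot

A 6-joint arm with a two-finger parallel gripper is mounted at the origin on the work surface. World frame = base frame: x ahead of the robot, y to its left, z up, the work surface at z = 0. Lengths are in m, angles in rad, forces in N, time in s.
With the tool pointing down it reaches from about 0.275 to 0.975 m from the base axis. Payload 8.4 kg.
Tool frame: the origin (TCP) lies midway between the tips of the shut fingers; the grasp point (between the pads) lies 19 mm behind it; z points along the fingers, y is the line along which they close (so a half turn about z gives the same grasp; the last joint's range is limited). The gripper opens to 92 mm and grips with 3 to 60 N. Pads are 20 mm wide; open, the fingers measure 128 mm over their backs; the gripper's body (75 mm by 189 mm) begins 69 mm behind the grasp point.
Start: joints at [1.328, 0.353, 1.633, -0, 1.155, -0.002], TCP at [0.149, 0.607, 0.215] pointing down, gripper open.
Joint ranges: [-2.63, 2.63], [-0.92, 2.1], [0.06, 2.66], [-1.3, 4.44], [0, 2.69], [-3.02, 3.02]. Speed limits (rad/s): [2.22, 2.22, 2.79, 3.14, 3.14, 3.14].

## Interface

Orientations are given as a 3x3 rotation matrix whose columns are the frame's x, y, z axes.
In Python, from plant import r gives the robot as it stands. The module is installed in compiled form; this text tells all that it offers.
- The arm moves only by the tool carry_out, never from a script. Its argument "moves" is one flat list of numbers, 7 for each row, row after row: the shift along the world's x, y, z as a fraction of full scale, then the turn, a rotation vector about the world's x, y, z as a fraction of full scale, then the opening, from -1 (shut) to 1 (fully open). In form: [tx, ty, tz, wx, wy, wz, hand, tx, ty, tz, wx, wy, wz, hand, ...]. A call has 1 to 8 rows; each row shifts and turns the commanded pose from where the row before left it; what a row does not reach is not made up. Full scale, the value 1, is 1000 mm for a shift and 2 pi rad for a turn. A row lasts 1/8 s, in which the tool goes at most 62.5 mm and 10.7 degrees, less where a joint would pass 70% of its speed; a pose out of reach is approached as far as the arm can. A call with a number of a shift or a turn outside -1 to 1 is refused whole. A call with a gripper value outside its range is refused whole. The fingers move at their own pace and stop on an object; "newtons" is the grip in N (left out, the last holds). Time passes only in rows, so rows that do not move let the fingers close. It gives the time, the measured TCP pose, the force, the opening and the grip force at its end, in the units of the state.
- r.state(): the state, without advancing time (a new reading comes with each control period).
- r.get_image(name): name is "scene" or "top" or "wrist"; returns the picture (400x640x3 uint8, blue, green, red); there is no depth.
- r.camera_info(name): a dict with "K" (3x3 intrinsics, pixels), "rvec" (rotation vector, rad) and "tvec" (3), from world to camera coordinates, as OpenCV has them. Camera axes: x right, y down, z forward; pixel columns grow to the right and rows downward; lengths in m; the calibration is good to about 2 mm. A picture is of the moment at which its call begins: read the wrist's pose just before it. camera_info takes no time and is no camera call; for the wrist camera it gives the pose at the moment of the call.
- r.sign_off(): hands the job in; it is judged then, once.
The state is a dict: "clock": time; "joints": joint angles; "joint_vel": joint speeds; "effort": joint torques, N m; "eef_pos": TCP position; "tcp_rot": TCP orientation; "force": force on the tool from outside, world axes, zero at the start; "ft_torque": the same for the moment, N m; "grip_width": opening from 0.0 (shut) to 1.0 (fully open); "grip_force": force on a finger pad.
Only numpy, scipy, OpenCV 4.12 (cv2) and the standard library are available. Lean on these libraries where they do the work, as an engineer would, in place of code of your own. Each camera call takes 0.05 s, during which the arm holds its last target. There are 200 camera calls.

## Working session

There is one attempt and no reset: what is moved stays moved. The work goes in short steps, Python scripts to look and compute and a tool call to move; the robot and the scene stay as the last step left them, time stands still between calls to the robot, and variables do not carry over. Pictures are saved under pics/ and viewed, at most 14 in all, crops included, and the job is handed in when it is done.

Besides the shell and the picture viewer there is one more tool, called after "Request:" as name(argument=value, ...) on one line, values as JSON. carry_out: Moves the arm, as the interface text tells. Its arguments: {"type":"object","properties":{"moves":{"type":"array","items":{"type":"number","minimum":-1,"maximum":1}},"newtons":{"type":"number"}},"required":["moves"]}

```bash
mkdir -p pics; ls; cat > h.py <<'E'
import numpy as np, cv2
from plant import r
def cam(n):
    c=r.camera_info(n); R=cv2.Rodrigues(np.array(c["rvec"],float))[0]
    return np.array(c["K"],float),R,np.array(c["tvec"],float).ravel()
def ray(c,u,v,z):
    K,R,t=c; o=-R.T@t; d=R.T@np.linalg.solve(K,[u,v,1.]); return o+d*(z-o[2])/d[2]
def proj(c,p):
    K,R,t=c; q=K@(R@np.array(p,float)+t); return q[:2]/q[2]
def shot(n,name):
    c=cam(n); im=np.array(r.get_image(n)); cv2.imwrite(f"pics/{name}.png",im); return c,im
E
python3 - <<'E'
from h import *
print(r.state())
for n in("top","scene"):
    c,im=shot(n,n+"0"); print(n,-c[1].T@c[2],c[1][2],c[0][0,0])
E
```

```text
pics
{'clock': 0.0, 'joints': array([ 1.32759089e+00,  3.53650265e-01,  1.63413542e+00, -2.95343120e-06,
        1.15516834e+00, -2.39028521e-03]), 'joint_vel': array([ 0.00050622, -0.00066842,  0.00114868, -0.00047078, -0.0007387 ,
       -0.00093406]), 'effort': array([-5.49964607e-04, -5.93834531e+01, -3.34214401e+01,  6.98010740e-02,
        2.32756668e-02, -1.29594673e-04]), 'eef_pos': array([0.14893625, 0.60649156, 0.21386181]), 'tcp_rot': array([[-9.71144173e-01,  2.38492956e-01, -3.25216071e-04],
       [ 2.38493177e-01,  9.71143273e-01, -1.32195808e-03],
       [ 5.53711063e-07, -1.36137370e-03, -9.99999073e-01]]), 'force': array([ 0.1075443 ,  0.65001816, -0.03923216]), 'ft_torque': array([ 0.05901383, -0.06548197,  0.02045033]), 'grip_force': 0.0, 'grip_width': 1.002101564707018}
top [0.41754143 0.05147613 1.11416455] [ 0.11151014  0.01218971 -0.99368853] 380.595422339658
scene [ 1.02978845 -0.75144745  0.76416957] [-0.40965785  0.70249641 -0.58196155] 489.4595483348772
```

View pics/top0.png

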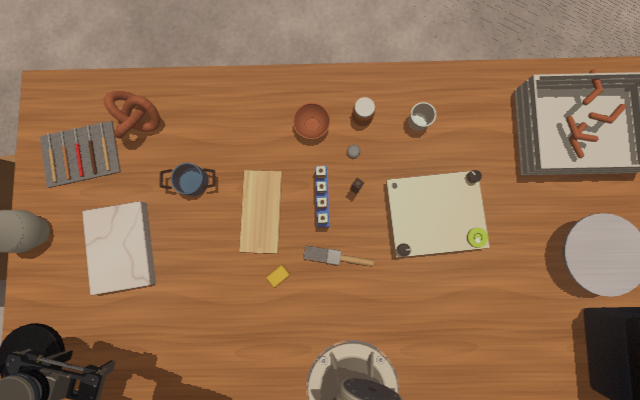

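View pics/scene0.png

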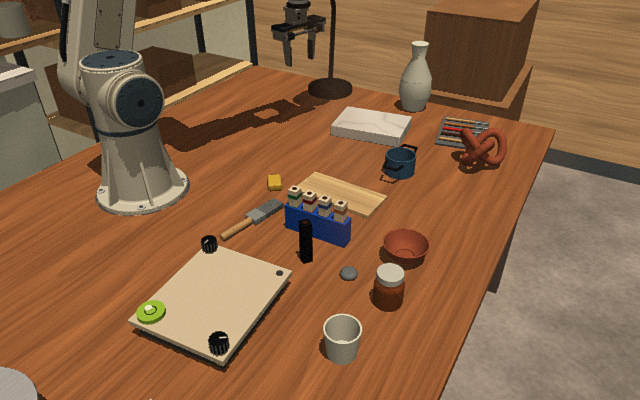

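The top view shows the plate at right (387–489, 171–257), with the vial at (478,238), knob A at (403,250) and knob B at (474,176). The stand with four tiles is at x≈321, y≈166–228, the black decoy at (357,187) and the board at (261,212). The scene view confirms four tiles.

```bash
cat >> h.py <<'E'
def blob(m,lo=30,box=None):
    m=m.astype(np.uint8)*255
    if box: k=np.zeros_like(m);x0,y0,x1,y1=box;k[y0:y1,x0:x1]=255;m&=k
    cs=[x for x in cv2.findContours(m,cv2.RETR_EXTERNAL,cv2.CHAIN_APPROX_NONE)[0] if cv2.contourArea(x)>lo]
    return sorted(cs,key=cv2.contourArea,reverse=True)
def rect(c,cs,z):
    P=np.array([ray(c,*p,z)[:2] for p in cs.reshape(-1,2)],np.float32)*1000
    return cv2.minAreaRect(P)
E
python3 - <<'E'
from h import *
c=cam("top"); im=cv2.imread("pics/top0.png"); hsv=cv2.cvtColor(im,cv2.COLOR_BGR2HSV)
H,S,V=[hsv[...,i].astype(int) for i in range(3)]
for p in[(440,215),(261,212),(478,238),(403,250),(474,176),(321,180),(321,170),(357,187),(340,150)]: print(p,hsv[p[1],p[0]])
cs=blob((S<70)&(V>150),300,(375,160,500,265)); print("plate",[rect(c,x,.045) for x in cs[:1]])
cs=blob((V>150)&(S<150)&(H<30),300,(230,160,290,262)); print("board",[rect(c,x,.012) for x in cs[:1]])
cs=blob((H>100)&(H<130)&(S>120),20,(300,155,340,235)); print("stand",[(cv2.boundingRect(x),rect(c,x,.07)) for x in cs[:3]])
cs=blob((V<60),20,(340,160,500,265)); print("dark",[(cv2.boundingRect(x)) for x in cs])
big=cv2.resize(im[155:265,225:500],None,fx=2.9,fy=2.9,interpolation=cv2.INTER_CUBIC); cv2.imwrite("pics/c1.png",big)
E
```

```text
(440, 215) [ 22  49 197]
(261, 212) [ 17 107 189]
(478, 238) [ 33  24 199]
(403, 250) [12 72 78]
(474, 176) [14 74 76]
(321, 180) [117  94 103]
(321, 170) [ 11 117 107]
(357, 187) [10 74 76]
(340, 150) [ 13 154 161]
plate [((478.95733642578125, -247.74893188476562), (217.53558349609375, 257.36419677734375), 4.935585975646973)]
board [((497.68927001953125, 242.74075317382812), (140.45733642578125, 241.6590118408203), 86.7402572631836)]
stand []
dark [(351, 185, 7, 8)]
```

View pics/c1.png

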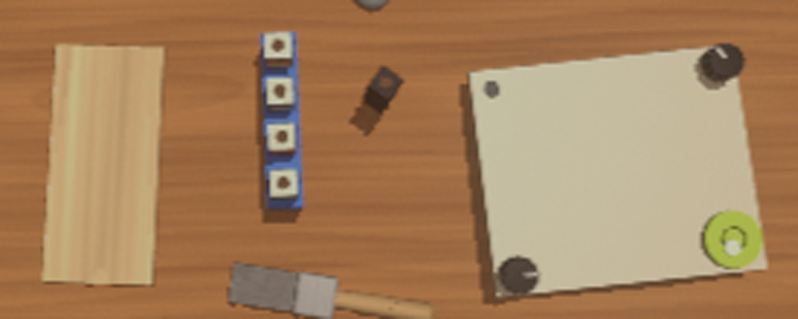

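The crop shows knob A top at (403.3,249.8) and knob B at (474,176). The bubble is about 3 px below the ring centre (towards −x), and the tile tops are at crop (278,45), (280,91), (282,137), (283,183).

```bash
python3 - <<'E'
from h import *
c=cam("top")
for n,u,v,z in [("A",517,275,.075),("B",722,61,.075),("vial",732,239,.055),("ring",735,239,.055),("bub",733,248,.055),("t",278,45,.116),("t",280,91,.116),("t",282,137,.116),("t",283,183,.116),("dec",384,78,.11)]:
    print(n,(ray(c,u/2.9+225-.3,v/2.9+155-.3,z)*1000).round(1))
w=cam("wrist"); s=r.state(); R=np.array(s["tcp_rot"])
print("wrist in tool",R.T@(-w[1].T@w[2]-s["eef_pos"]),"axes",(w[1]@R).round(3),w[0])
E
```

```text
A [ 380.5 -143.5   75. ]
B [ 577.6 -345.4   75. ]
vial [ 409.9 -352.    55. ]
ring [ 409.9 -354.8   55. ]
bub [ 401.4 -352.4   55. ]
t [594.5  74.1 116. ]
t [551.9  73.  116. ]
t [509.7  71.9 116. ]
t [468.   71.7 116. ]
dec [562.8 -22.6 110. ]
wrist in tool [ 0.08208088 -0.0003977  -0.17067813] axes [[-0.001  1.     0.001]
 [-0.957 -0.    -0.29 ]
 [-0.29  -0.001  0.957]] [[301.51099889   0.         318.18524332]
 [  0.         301.51099889 201.11201154]
 [  0.           0.           1.        ]]
```

Request:
carry_out(moves=[0.0145,-0.047,0,0,0,-0.008,1,0.0145,-0.047,0,0,0,-0.008,1,0.0145,-0.047,0,0,0,-0.008,1,0.0145,-0.047,0,0,0,-0.008,1,0.0145,-0.047,0,0,0,-0.008,1,0.0145,-0.047,0,0,0,-0.008,1,0.0145,-0.047,0,0,0,-0.008,1,0.0145,-0.047,0,0,0,-0.008,1], newtons=40)

```text
clock: 1.1
eef_pos: [0.2651, 0.2295, 0.2145]
tcp_rot: [[-0.8, 0.6, 0.0], [0.6, 0.8, 0.0], [-0.0, 0.0, -1.0]]
force: [0.4, 0.2, -0.3]
grip_width: 1.004
grip_force: 0.0
```

Request:
carry_out(moves=[0.0145,-0.047,0,0,0,-0.008,0.3,0.0145,-0.047,0,0,0,-0.008,0.3,0.0145,-0.047,0,0,0,-0.008,0.3,0.0145,-0.047,0,0,0,-0.008,0.3,0.0145,-0.047,0,0,0,-0.008,0.3,0.0145,-0.047,0,0,0,-0.008,0.3,0.0145,-0.047,0,0,0,-0.008,0.3,0.0145,-0.047,0,0,0,-0.008,0.3])

```text
clock: 2.1
eef_pos: [0.3811, -0.1467, 0.2145]
tcp_rot: [[-0.5, 0.866, 0.0], [0.866, 0.5, 0.0], [0.0, 0.0, -1.0]]
force: [0.7, 0.1, 0.1]
grip_width: 0.65
grip_force: 0.0
```

```bash
python3 - <<'E'
from h import *
s=r.state(); print(s["eef_pos"],s["tcp_rot"][:,1],s["joints"][5],s["grip_width"],s["clock"])
c,im=shot("wrist","w1")
E
```

```text
[ 0.38110085 -0.14674938  0.21453178] [8.66069332e-01 4.99923863e-01 2.06875017e-04] -0.895024197624771 0.6501915764257877 2.1
```

View pics/w1.png

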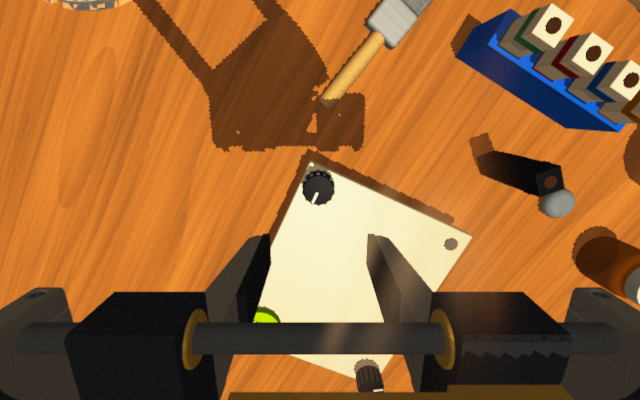

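The wrist view shows knob A centre at (317,187) with its white mark, the pivot dot at (451,244), knob B at (368,376), and the vial mostly hidden by a finger.

```bash
python3 - <<'E'
from h import *
c=cam("wrist"); im=cv2.imread("pics/w1.png")
g=im.max(2); cs=blob(g<70,100,(290,160,345,215)); 
for x in cs[:2]: print(cv2.minEnclosingCircle(x),cv2.boundingRect(x))
print(ray(c,317.5,186,.075), proj(c,[.3803,-.1455,.075]), ray(c,451,244,.045))
E
```

```text
((318.1052551269531, 186.9736785888672), 17.026737213134766) (303, 170, 31, 35)
[ 0.38051694 -0.1485761   0.075     ] [318.76723879 183.45353467] [ 0.5638608  -0.13723287  0.045     ]
```

Request:
carry_out(moves=[0,0,-0.03,0,0,0,0.3,0,0,-0.04,0,0,0,0.3,0,0,-0.04,0,0,0,0.3,0,0,-0.03,0,0,0,0.3,0,0,-0.015,0,0,0,0.3,0,0,-0.007,0,0,0,0.3,0,0,0,0,0,0,-1,0,0,0,0,0,0,-1])

```text
clock: 3.15
eef_pos: [0.3815, -0.1452, 0.0532]
tcp_rot: [[-0.502, 0.865, 0.001], [0.865, 0.502, -0.0], [-0.001, 0.001, -1.0]]
force: [-0.1, 0.2, -0.6]
grip_width: 0.456
grip_force: 0.0
```

Request:
carry_out(moves=[0,0,0,0,0,0,-1,0,0,0,0,0,0,-1,0,0,0,0,0,0.01,-1,0,0,0,0,0,0.01,-1])

```text
clock: 3.65
eef_pos: [0.3802, -0.1457, 0.0531]
tcp_rot: [[-0.609, 0.794, -0.001], [0.794, 0.609, -0.001], [-0.0, -0.002, -1.0]]
force: [-5.6, -6.7, 4.9]
grip_width: 0.362
grip_force: 40.0
```

Request:
carry_out(moves=[0,0,0,0,0,0.015,-1,0,0,0,0,0,0.015,-1,0,0,0,0,0,0.015,-1,0,0,0,0,0,0.015,-1,0,0,0,0,0,0.015,-1,0,0,0,0,0,0.015,-1,0,0,0,0,0,0.015,-1,0,0,0,0,0,0.015,-1])

```text
clock: 4.65
eef_pos: [0.38, -0.146, 0.0531]
tcp_rot: [[-0.987, 0.16, -0.001], [0.16, 0.987, -0.002], [0.001, -0.002, -1.0]]
force: [-7.8, -10.8, 5.5]
grip_width: 0.356
grip_force: 40.0
```

Request:
carry_out(moves=[0,0,0,0,0,0.015,-1,0,0,0,0,0,0.015,-1,0,0,0,0,0,0.015,-1,0,0,0,0,0,0.015,-1,0,0,0,0,0,0.015,-1,0,0,0,0,0,0.015,-1,0,0,0,0,0,0.015,-1,0,0,0,0,0,0.015,-1])

```text
clock: 5.65
eef_pos: [0.3802, -0.1464, 0.0531]
tcp_rot: [[-0.829, -0.559, -0.001], [-0.559, 0.829, -0.002], [0.002, -0.001, -1.0]]
force: [-8.4, -13.3, 3.9]
grip_width: 0.36
grip_force: 40.0
```

Request:
carry_out(moves=[0,0,0,0,0,0,-1,0,0,0,0,0,0,-1])

```text
clock: 5.9
eef_pos: [0.3801, -0.1464, 0.0531]
tcp_rot: [[-0.831, -0.557, -0.001], [-0.557, 0.831, -0.002], [0.002, -0.001, -1.0]]
force: [-8.0, -13.6, 4.0]
grip_width: 0.36
grip_force: 40.0
```

```bash
python3 - <<'E'
from h import *
for n in ("top","wrist"): c,im=shot(n,n+"2")
im=cv2.imread("pics/top2.png")[220:255,455:500]; cv2.imwrite("pics/c2.png",cv2.resize(im,None,fx=8,fy=8,interpolation=cv2.INTER_CUBIC))
E
```

```text
(no output)
```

View pics/c2.png

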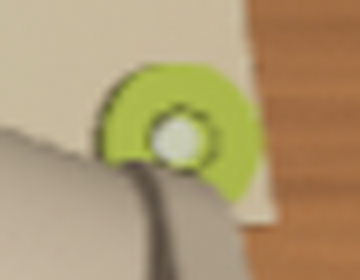

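The crop shows the bubble at (177,141) and the ring centre at about (183,139), so it is now mainly +y off by about 2 mm.

Request:
carry_out(moves=[0,0,0,0,0,0,0.3,0,0,0,0,0,0,0.3,0,0,0.055,0,0,0,0.3,0.022,-0.041,0,0,0,-0.019,0.3,0.022,-0.041,0,0,0,-0.019,0.3,0.022,-0.041,0,0,0,-0.019,0.3,0.022,-0.041,0,0,0,-0.019,0.3,0.022,-0.041,0,0,0,-0.019,0.3])

```text
clock: 7.0
eef_pos: [0.4918, -0.3512, 0.1077]
tcp_rot: [[-1.0, 0.012, 0.0], [0.012, 1.0, 0.0], [-0.0, 0.0, -1.0]]
force: [0.3, -0.9, 0.3]
grip_width: 0.648
grip_force: 0.0
```

Request:
carry_out(moves=[0,0,0,0,0,0,0.3,0,0,0,0,0,0,0.3])

```text
clock: 7.25
eef_pos: [0.4904, -0.3492, 0.1072]
tcp_rot: [[-1.0, 0.007, -0.001], [0.007, 1.0, 0.001], [0.001, 0.001, -1.0]]
force: [-0.5, 1.0, 0.6]
grip_width: 0.65
grip_force: 0.0
```

```bash
python3 - <<'E'
from h import *
s=r.state(); print(s["eef_pos"],s["tcp_rot"][:,1],s["grip_width"],s["joints"][5])
c,im=shot("wrist","w3"); u,v=proj(c,[.4097,-.3523,.055]).astype(int); print(u,v)
u0,v0=max(u-80,0),max(v-60,0)
cv2.imwrite("pics/c3.png",cv2.resize(im[v0:v0+120,u0:u0+160],None,fx=5,fy=5,interpolation=cv2.INTER_CUBIC)); print(u0,v0)
E
```

```text
[ 0.49037289 -0.34915647  0.1071773 ] [0.00730948 0.99997273 0.00105438] 0.6496300807328385 -2.185070594143745
313 112
233 52
```

View pics/c3.png

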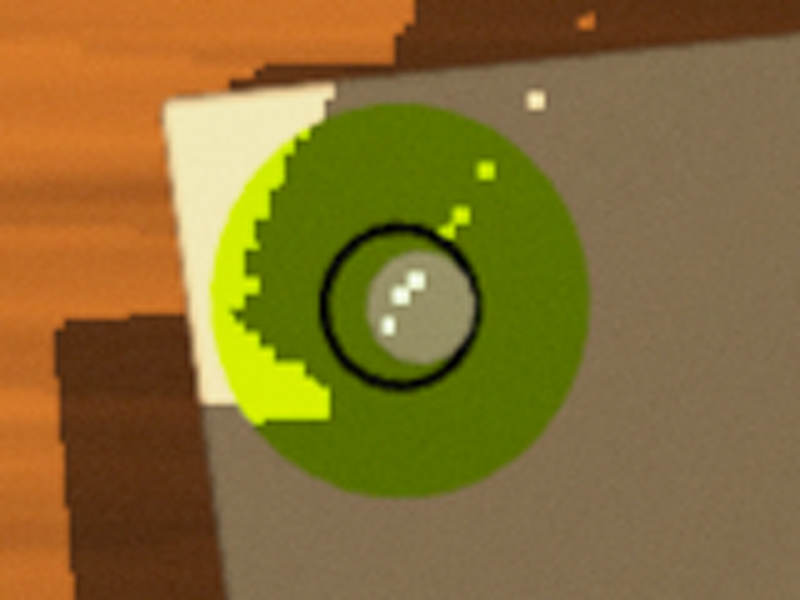

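The crop shows the ring centre at (401,307) and the bubble at (423,306): +3.1 mm in y, 0 in x. Screw B needs about 0.62 rad clockwise.

Request:
carry_out(moves=[0.044,0.0005,0,0,0,0,0.3,0.044,0.0005,0,0,0,0,0.3,0,0,-0.03,0,0,0,0.3,0,0,-0.017,0,0,0,0.3,0,0,-0.006,0,0,0,0.3,0,0,0,0,0,0,-1,0,0,0,0,0,0,-1,0,0,0,0,0,0,-1])

```text
clock: 8.3
eef_pos: [0.5794, -0.35, 0.0556]
tcp_rot: [[-1.0, 0.008, 0.001], [0.008, 1.0, -0.002], [-0.001, -0.002, -1.0]]
force: [-2.4, -0.3, -0.2]
grip_width: 0.362
grip_force: 40.0
```

Request:
carry_out(moves=[0,0,0,0,0,0,-1,0,0,0,0,0,-0.015,-1,0,0,0,0,0,-0.015,-1,0,0,0,0,0,-0.015,-1,0,0,0,0,0,-0.015,-1,0,0,0,0,0,-0.015,-1,0,0,0,0,0,-0.015,-1,0,0,0,0,0,-0.01,-1])

```text
clock: 9.3
eef_pos: [0.5793, -0.3503, 0.0555]
tcp_rot: [[-0.803, 0.596, 0.001], [0.596, 0.803, -0.002], [-0.002, -0.001, -1.0]]
force: [-1.5, -5.9, 4.7]
grip_width: 0.358
grip_force: 40.0
```

Request:
carry_out(moves=[0,0,0,0,0,0,-1,0,0,0,0,0,0,-1,0,0,0,0,0,0,0.3,0,0,0,0,0,0,0.3,0,0,0.055,0,0,0,0.3,-0.044,0,0,0,0,0.033,0.3,-0.044,0,0,0,0,0.033,0.3,0,0,0,0,0,0.033,0.3])

```text
clock: 10.3
eef_pos: [0.488, -0.3482, 0.1094]
tcp_rot: [[-0.998, 0.069, -0.002], [0.069, 0.998, 0.001], [0.002, 0.001, -1.0]]
force: [0.3, 0.2, 0.8]
grip_width: 0.65
grip_force: 0.0
```

```bash
python3 - <<'E'
from h import *
s=r.state(); print(s["eef_pos"],s["tcp_rot"][:,1],s["grip_width"],s["joints"][5])
c,im=shot("wrist","w4"); u,v=proj(c,[.4097,-.3523,.055]).astype(int); print(u,v)
u0,v0=max(u-80,0),max(v-60,0)
cv2.imwrite("pics/c4.png",cv2.resize(im[v0:v0+120,u0:u0+160],None,fx=5,fy=5,interpolation=cv2.INTER_CUBIC)); print(u0,v0)
E
```

```text
[ 0.48798945 -0.34821159  0.10944583] [0.06921201 0.99760107 0.00134051] 0.6503335535482387 -2.123850501443161
305 116
225 56
```

View pics/c4.png

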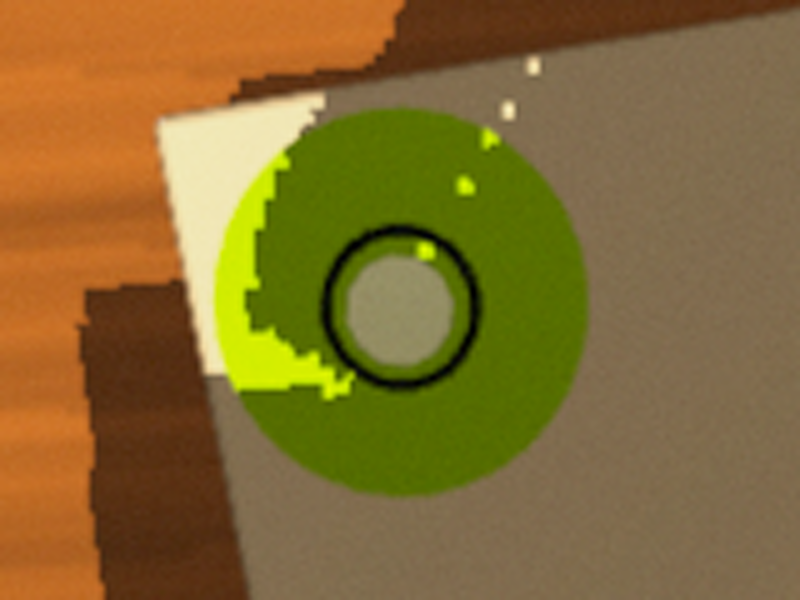

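Levelled: the bubble at (400,310) is concentric with the ring at (401,307). Now I look at the stand.

Request:
carry_out(moves=[0.014,0.05,0.02,0,0,0.002,0.3,0.014,0.05,0.02,0,0,0.002,0.3,0.014,0.05,0.02,0,0,0.002,0.3,0.014,0.05,0.02,0,0,0.002,0.3,0.014,0.05,0.02,0,0,0.002,0.3,0.014,0.05,0.02,0,0,0.002,0.3,0.014,0.06,0.01,0,0,0,0.3,0.014,0.06,0.01,0,0,0,0.3])

```text
clock: 11.35
eef_pos: [0.6035, 0.0734, 0.2502]
tcp_rot: [[-1.0, 0.002, 0.001], [0.002, 1.0, 0.0], [-0.001, 0.0, -1.0]]
force: [0.7, -0.0, 0.4]
grip_width: 0.652
grip_force: 0.0
```

Request:
carry_out(moves=[0,0,0,0,0,0,0.3,0,0,0,0,0,0,0.3])

```text
clock: 11.6
eef_pos: [0.6027, 0.071, 0.2491]
tcp_rot: [[-1.0, -0.001, -0.001], [-0.001, 1.0, -0.0], [0.001, -0.0, -1.0]]
force: [0.1, 0.7, 0.3]
grip_width: 0.651
grip_force: 0.0
```

```bash
python3 - <<'E'
from h import *
s=r.state(); print(s["eef_pos"],s["tcp_rot"][:,1])
c,im=shot("wrist","w5"); hsv=cv2.cvtColor(im,cv2.COLOR_BGR2HSV);H,S,V=[hsv[...,i].astype(int) for i in range(3)]
for x in blob((S<70)&(V>150),80,(0,0,640,300))[:8]:
    q=cv2.minAreaRect(x); print(np.round(q[0]),np.round(q[1]),"->",[np.round(a,1) for a in rect(c,x,.116)])
x=blob((H>105)&(H<130)&(S>120),300); print([cv2.boundingRect(k) for k in x[:3]], rect(c,x[0],.07) if x else 0)
E
```

```text
[0.60271388 0.0710467  0.24913246] [-8.05947483e-04  9.99999589e-01 -4.15591297e-04]
[86. 86.] [171. 171.] -> [array([ 499.6, -172.7]), array([148.5, 178.8]), np.float64(4.9)]
[322. 185.] [22. 23.] -> [array([595.1,  74.7]), array([23.4, 24. ]), np.float64(0.0)]
[254. 220.] [17. 19.] -> [array([633.1,   1.8]), array([19.4, 20.5]), np.float64(0.0)]
[102. 283.] [25. 51.] -> [array([ 711.3, -181.2]), array([31.6, 60.8]), np.float64(10.7)]
[(304, 37, 33, 156)] ((531.70458984375, 73.07905578613281), (167.0652313232422, 33.51321792602539), 1.5659902095794678)
```

View pics/w5.png

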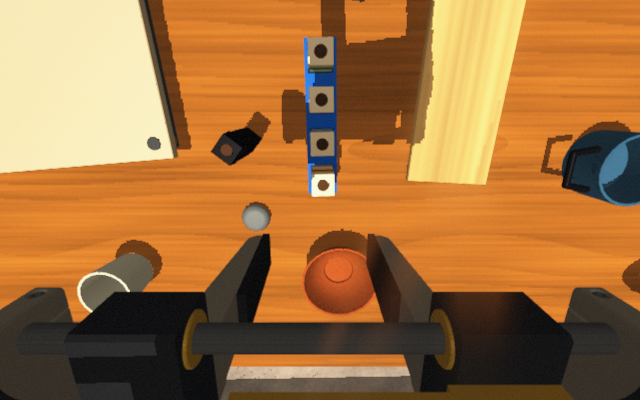

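The stand is at (304–337, 37–193), giving centre (531.7, 73.1) mm and yaw 1.57°. Tile tops are at (322,185), (322,144), (321,99) and (320,50). The decoy at (233,146) and the bowl are clear of the grasp. I take the far tile first.

Request:
carry_out(moves=[-0.0075,0.0035,-0.05,0,0,0.0044,0.3,0,0,-0.05,0,0,0,0.3,0,0,-0.04,0,0,0,0.3,0,0,-0.022,0,0,0,0.3,0,0,-0.011,0,0,0,0.3,0,0,0,0,0,0,0.3,0,0,0,0,0,0,-1,0,0,0,0,0,0,-1], newtons=20)

```text
clock: 12.65
eef_pos: [0.5962, 0.0745, 0.0777]
tcp_rot: [[-1.0, -0.029, 0.002], [-0.029, 1.0, 0.0], [-0.002, 0.0, -1.0]]
force: [-0.2, 0.6, 0.2]
grip_width: 0.455
grip_force: 0.0
```

Request:
carry_out(moves=[0,0,0,0,0,0,-1,0,0,0,0,0,0,-1,0,0,0,0,0,0,-1])

```text
clock: 13.02
eef_pos: [0.5957, 0.0746, 0.0768]
tcp_rot: [[-1.0, -0.029, 0.0], [-0.029, 1.0, 0.0], [-0.0, 0.0, -1.0]]
force: [0.4, -0.2, 2.8]
grip_width: 0.258
grip_force: 20.0
```

Request:
carry_out(moves=[0,0,0.01,0,0,0,-1,0,0,0.02,0,0,0,-1,0,0,0.02,0,0,0,-1,0,0,0.025,0,0,0,-1,0,0,0.03,0,0,0,-1,0,0,0.03,0,0,0,-1,0,0,0.02,0,0,0,-1,0,0,0,0,0,0,-1])

```text
clock: 14.02
eef_pos: [0.5965, 0.0746, 0.2335]
tcp_rot: [[-1.0, -0.029, 0.003], [-0.029, 1.0, 0.0], [-0.003, 0.0, -1.0]]
force: [-0.1, 0.0, -0.8]
grip_width: 0.259
grip_force: 20.0
```

```bash
cat >> h.py <<'E'
def stand(tag):
    c,im=shot("top",tag); hsv=cv2.cvtColor(im,cv2.COLOR_BGR2HSV);H,S,V=[hsv[...,i].astype(int) for i in range(3)]
    x=blob((H>105)&(H<130)&(S>120),20,(300,155,345,240)); print("stand px",[cv2.boundingRect(k) for k in x])
    if x: print(rect(c,np.vstack(x),.07))
    cs=blob((V>150)&(S<150)&(H<30),300,(220,150,300,275)); print("board",[(cv2.boundingRect(k),rect(c,k,.012)) for k in cs[:1]])
    return c,im
E
python3 - <<'E'
from h import *
stand("t6"); s=r.state(); print(s["eef_pos"],s["grip_width"],s["force"])
c,im=shot("scene","s6"); cv2.imwrite("pics/c6.png",cv2.resize(im[120:280,220:420],None,fx=3.5,fy=3.5))
E
```

```text
stand px []
board [((239, 150, 61, 106), ((522.9733276367188, 225.57049560546875), (171.6818084716797, 307.62237548828125), 88.39702606201172))]
[0.59570349 0.07451427 0.23209203] 0.25969478023158393 [ 0.50847629 -0.33727308 -1.4022878 ]
```

View pics/c6.png

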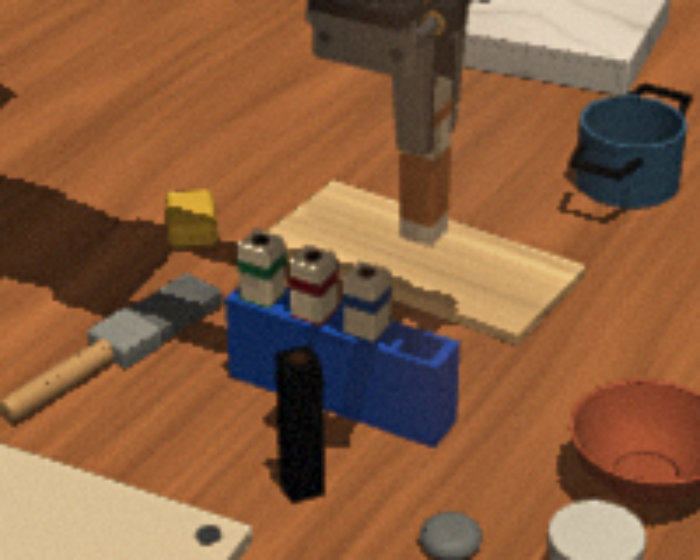

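The tile (amber) is out and the stand is undisturbed with its other three tiles. I carry it to the plate.

Request:
carry_out(moves=[-0.0108,-0.052,0,0,0,0,-1,-0.0108,-0.052,0,0,0,0,-1,-0.0108,-0.052,0,0,0,0,-1,-0.0108,-0.052,0,0,0,0,-1,-0.0108,-0.052,0,0,0,0,-1,-0.0108,-0.052,0,0,0,0,-1,-0.0108,-0.052,0,0,0,0,-1,0,0,-0.03,0,0,0,-1])

```text
clock: 15.12
eef_pos: [0.5198, -0.2934, 0.2018]
tcp_rot: [[-1.0, -0.025, 0.002], [-0.025, 1.0, -0.002], [-0.002, -0.002, -1.0]]
force: [1.0, 0.3, -1.3]
grip_width: 0.259
grip_force: 20.0
```

Request:
carry_out(moves=[0,0,-0.035,0,0,0,-1,0,0,-0.025,0,0,0,-1,0,0,-0.015,0,0,0,-1,0,0,-0.006,0,0,0,-1,0,0,0,0,0,0,-1,0,0,0,0,0,0,-1])

```text
clock: 15.88
eef_pos: [0.5205, -0.2898, 0.1215]
tcp_rot: [[-1.0, -0.029, 0.001], [-0.029, 1.0, -0.001], [-0.001, -0.001, -1.0]]
force: [0.5, -0.8, -1.2]
grip_width: 0.262
grip_force: 20.0
```

Request:
carry_out(moves=[0,0,-0.003,0,0,0,-1,0,0,-0.0015,0,0,0,-1,0,0,0,0,0,0,-1])

```text
clock: 16.25
eef_pos: [0.5199, -0.2895, 0.1161]
tcp_rot: [[-1.0, -0.029, -0.0], [-0.029, 1.0, 0.0], [0.0, 0.0, -1.0]]
force: [-0.6, -1.1, -0.9]
grip_width: 0.259
grip_force: 20.0
```

Request:
carry_out(moves=[0,0,-0.001,0,0,0,-1,0,0,0,0,0,0,-1,0,0,0,0,0,0,0.1,0,0,0,0,0,0,0.1,0,0,0.02,0,0,0,0.1,0,0,0.04,0,0,0,0.1,0,0,0.05,0,0,0,0.1])

```text
clock: 17.12
eef_pos: [0.5193, -0.2892, 0.2252]
tcp_rot: [[-1.0, -0.029, -0.002], [-0.029, 1.0, 0.001], [0.002, 0.001, -1.0]]
force: [0.7, -0.1, -0.6]
grip_width: 0.548
grip_force: 0.0
```

Request:
carry_out(moves=[0.0047,0.052,0,0,0,0,0.3,0.0047,0.052,0,0,0,0,0.3,0.0047,0.052,0,0,0,0,0.3,0.0047,0.052,0,0,0,0,0.3,0.0047,0.052,0,0,0,0,0.3,0.0047,0.052,0,0,0,0,0.3,0.0045,0.051,0,0,0,0,0.3,0,0,0,0,0,0,0.3])

```text
clock: 18.12
eef_pos: [0.5527, 0.0764, 0.225]
tcp_rot: [[-0.999, -0.033, 0.0], [-0.033, 0.999, 0.001], [-0.0, 0.001, -1.0]]
force: [0.9, -0.2, -0.1]
grip_width: 0.65
grip_force: 0.0
```

```bash
python3 - <<'E'
from h import *
s=r.state(); print(s["eef_pos"],s["grip_width"],s["force"])
c,im=shot("wrist","w7"); hsv=cv2.cvtColor(im,cv2.COLOR_BGR2HSV);H,S,V=[hsv[...,i].astype(int) for i in range(3)]
x=blob((H>105)&(H<130)&(S>120),100); print([(cv2.boundingRect(k),rect(c,k,.07)) for k in x[:3]])
c,im=shot("scene","s7"); cv2.imwrite("pics/c7.png",cv2.resize(im[150:370,120:420],None,fx=2.5,fy=2.5))
E
```

```text
[0.55272314 0.07638849 0.22496828] 0.650240583250167 [ 0.92233428 -0.16806376 -0.11293675]
[((301, 86, 33, 153), ((531.01953125, 73.2876968383789), (166.9088134765625, 33.50669479370117), 1.3638304471969604))]
```

View pics/c7.png

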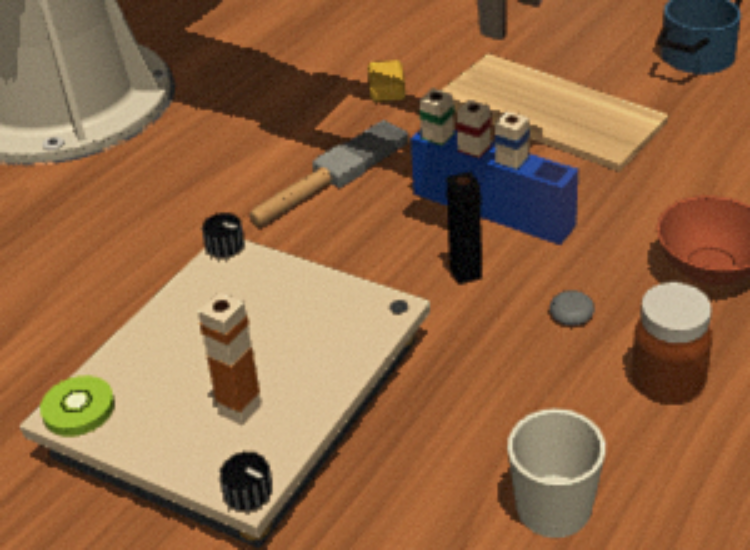

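The amber tile stands on the plate, and the stand is unmoved. I take the next tile (blue) in the same way.

Request:
carry_out(moves=[0,0,-0.05,0,0,0,0.3,0,0,-0.05,0,0,0,0.3,0,0,-0.03,0,0,0,0.3,0,0,-0.018,0,0,0,0.3,0,0,0,0,0,0,0.3,0,0,0,0,0,0,0.3,0,0,0,0,0,0,-1,0,0,0,0,0,0,-1])

```text
clock: 19.23
eef_pos: [0.5532, 0.0735, 0.078]
tcp_rot: [[-1.0, -0.029, 0.002], [-0.029, 1.0, 0.0], [-0.002, 0.0, -1.0]]
force: [-0.6, -0.0, 0.5]
grip_width: 0.459
grip_force: 0.0
```

Request:
carry_out(moves=[0,0,0,0,0,0,-1,0,0,0,0,0,0,-1,0,0,0,0,0,0,-1])

```text
clock: 19.6
eef_pos: [0.5527, 0.0735, 0.0772]
tcp_rot: [[-1.0, -0.029, 0.0], [-0.029, 1.0, 0.0], [-0.0, 0.0, -1.0]]
force: [0.4, 0.6, 2.4]
grip_width: 0.257
grip_force: 20.0
```

Request:
carry_out(moves=[0,0,0.01,0,0,0,-1,0,0,0.02,0,0,0,-1,0,0,0.02,0,0,0,-1,0,0,0.025,0,0,0,-1,0,0,0.03,0,0,0,-1,0,0,0.03,0,0,0,-1,0,0,0.02,0,0,0,-1,0,0,0,0,0,0,-1])

```text
clock: 20.6
eef_pos: [0.5536, 0.0736, 0.2339]
tcp_rot: [[-1.0, -0.029, 0.003], [-0.029, 1.0, 0.0], [-0.003, 0.0, -1.0]]
force: [0.4, -0.6, -1.5]
grip_width: 0.259
grip_force: 20.0
```

Request:
carry_out(moves=[-0.0161,-0.0526,0,0,0,0,-1,-0.0161,-0.0526,0,0,0,0,-1,-0.0161,-0.0526,0,0,0,0,-1,-0.0161,-0.0526,0,0,0,0,-1,-0.0161,-0.0526,0,0,0,0,-1,-0.0161,-0.0526,0,0,0,0,-1,-0.0161,-0.0526,0,0,0,0,-1,0,0,-0.03,0,0,0,-1])

```text
clock: 21.6
eef_pos: [0.4396, -0.2986, 0.2025]
tcp_rot: [[-1.0, -0.025, 0.002], [-0.025, 1.0, -0.003], [-0.002, -0.003, -1.0]]
force: [-0.0, 0.0, -2.1]
grip_width: 0.262
grip_force: 20.0
```

Request:
carry_out(moves=[0,0,-0.035,0,0,0,-1,0,0,-0.025,0,0,0,-1,0,0,-0.015,0,0,0,-1,0,0,-0.006,0,0,0,-1,0,0,-0.003,0,0,0,-1,0,0,-0.0015,0,0,0,-1,0,0,0,0,0,0,-1,0,0,0,0,0,0,-1])

```text
clock: 22.6
eef_pos: [0.4402, -0.2949, 0.117]
tcp_rot: [[-1.0, -0.029, 0.001], [-0.029, 1.0, -0.0], [-0.001, -0.0, -1.0]]
force: [-0.3, -0.9, -0.4]
grip_width: 0.258
grip_force: 20.0
```

Request:
carry_out(moves=[0,0,-0.001,0,0,0,-1,0,0,0,0,0,0,-1,0,0,0,0,0,0,0.1,0,0,0,0,0,0,0.1,0,0,0.02,0,0,0,0.1,0,0,0.04,0,0,0,0.1,0,0,0.05,0,0,0,0.1])

```text
clock: 23.48
eef_pos: [0.4393, -0.2943, 0.2259]
tcp_rot: [[-1.0, -0.029, -0.002], [-0.029, 1.0, 0.001], [0.002, 0.001, -1.0]]
force: [0.8, 0.2, 0.0]
grip_width: 0.55
grip_force: 0.0
```

Request:
carry_out(moves=[0.0101,0.0525,0,0,0,0,0.3,0.0101,0.0525,0,0,0,0,0.3,0.0101,0.0525,0,0,0,0,0.3,0.0101,0.0525,0,0,0,0,0.3,0.0101,0.0525,0,0,0,0,0.3,0.0101,0.0525,0,0,0,0,0.3,0.0101,0.0525,0,0,0,0,0.3,0,0,0,0,0,0,0.3])

```text
clock: 24.48
eef_pos: [0.511, 0.0758, 0.2254]
tcp_rot: [[-0.999, -0.033, 0.0], [-0.033, 0.999, 0.001], [-0.0, 0.001, -1.0]]
force: [0.4, -0.4, -0.1]
grip_width: 0.649
grip_force: 0.0
```

```bash
python3 - <<'E'
from h import *
s=r.state(); print(s["eef_pos"],s["grip_width"],s["force"])
c,im=shot("wrist","w8"); hsv=cv2.cvtColor(im,cv2.COLOR_BGR2HSV);H,S,V=[hsv[...,i].astype(int) for i in range(3)]
x=blob((H>105)&(H<130)&(S>120),100); print([(cv2.boundingRect(k),rect(c,k,.07)) for k in x[:3]])
E
```

```text
[0.51100272 0.07579648 0.22542566] 0.6489344219621542 [ 0.44842666 -0.43194357 -0.0533922 ]
[((301, 126, 32, 145), ((530.0687255859375, 73.62508392333984), (170.12208557128906, 33.71501922607422), 1.362392544746399))]
```

Request:
carry_out(moves=[0,0,-0.05,0,0,0,0.3,0,0,-0.05,0,0,0,0.3,0,0,-0.03,0,0,0,0.3,0,0,-0.018,0,0,0,0.3,0,0,0,0,0,0,0.3,0,0,0,0,0,0,0.3,0,0,0,0,0,0,-1,0,0,0,0,0,0,-1])

```text
clock: 25.52
eef_pos: [0.5111, 0.0727, 0.0783]
tcp_rot: [[-1.0, -0.029, 0.001], [-0.029, 1.0, 0.0], [-0.001, 0.0, -1.0]]
force: [-0.4, 0.2, 0.8]
grip_width: 0.454
grip_force: 0.0
```

Request:
carry_out(moves=[0,0,0,0,0,0,-1,0,0,0,0,0,0,-1,0,0,0,0,0,0,-1])

```text
clock: 25.9
eef_pos: [0.5107, 0.0728, 0.0777]
tcp_rot: [[-1.0, -0.029, 0.0], [-0.029, 1.0, -0.0], [-0.0, -0.0, -1.0]]
force: [0.6, 0.2, 1.8]
grip_width: 0.26
grip_force: 20.0
```

Request:
carry_out(moves=[0,0,0.01,0,0,0,-1,0,0,0.02,0,0,0,-1,0,0,0.02,0,0,0,-1,0,0,0.025,0,0,0,-1,0,0,0.03,0,0,0,-1,0,0,0.03,0,0,0,-1,0,0,0.02,0,0,0,-1,0,0,0,0,0,0,-1])

```text
clock: 26.9
eef_pos: [0.5115, 0.0729, 0.2343]
tcp_rot: [[-1.0, -0.029, 0.003], [-0.029, 1.0, 0.0], [-0.003, 0.0, -1.0]]
force: [0.1, -0.4, -1.4]
grip_width: 0.259
grip_force: 20.0
```

Request:
carry_out(moves=[0.0016,-0.0455,0,0,0,0,-1,0.0016,-0.0455,0,0,0,0,-1,0.0016,-0.0455,0,0,0,0,-1,0.0016,-0.0455,0,0,0,0,-1,0.0016,-0.0455,0,0,0,0,-1,0.0016,-0.0455,0,0,0,0,-1,0,0,0,0,0,0,-1,0,0,-0.03,0,0,0,-1])

```text
clock: 27.9
eef_pos: [0.5211, -0.2005, 0.2031]
tcp_rot: [[-1.0, -0.028, 0.003], [-0.028, 1.0, -0.001], [-0.003, -0.001, -1.0]]
force: [-0.2, 0.7, -1.6]
grip_width: 0.261
grip_force: 20.0
```

Request:
carry_out(moves=[0,0,-0.035,0,0,0,-1,0,0,-0.025,0,0,0,-1,0,0,-0.015,0,0,0,-1,0,0,-0.006,0,0,0,-1,0,0,-0.003,0,0,0,-1,0,0,-0.0015,0,0,0,-1,0,0,0,0,0,0,-1,0,0,0,0,0,0,-1])

```text
clock: 28.9
eef_pos: [0.5205, -0.2004, 0.1175]
tcp_rot: [[-1.0, -0.029, 0.001], [-0.029, 1.0, -0.0], [-0.001, -0.0, -1.0]]
force: [-0.1, -0.2, -1.0]
grip_width: 0.259
grip_force: 20.0
```

Request:
carry_out(moves=[0,0,-0.001,0,0,0,-1,0,0,0,0,0,0,-1,0,0,0,0,0,0,0.1,0,0,0,0,0,0,0.1,0,0,0.02,0,0,0,0.1,0,0,0.04,0,0,0,0.1,0,0,0.05,0,0,0,0.1])

```text
clock: 29.78
eef_pos: [0.5195, -0.2, 0.2263]
tcp_rot: [[-1.0, -0.029, -0.002], [-0.029, 1.0, 0.001], [0.002, 0.001, -1.0]]
force: [1.2, -0.5, 0.6]
grip_width: 0.549
grip_force: 0.0
```

Request:
carry_out(moves=[-0.0086,0.0453,0,0,0,0,0.3,-0.0086,0.0453,0,0,0,0,0.3,-0.0086,0.0453,0,0,0,0,0.3,-0.0086,0.0453,0,0,0,0,0.3,-0.0086,0.0453,0,0,0,0,0.3,-0.0086,0.0453,0,0,0,0,0.3,0,0,0,0,0,0,0.3,0,0,0,0,0,0,0.3])

```text
clock: 30.78
eef_pos: [0.4687, 0.0713, 0.226]
tcp_rot: [[-1.0, -0.03, 0.0], [-0.03, 1.0, -0.0], [-0.0, -0.0, -1.0]]
force: [-0.1, -0.6, -0.2]
grip_width: 0.648
grip_force: 0.0
```

```bash
python3 - <<'E'
from h import *
s=r.state(); print(s["eef_pos"],s["grip_width"],s["force"])
c,im=shot("wrist","w9"); hsv=cv2.cvtColor(im,cv2.COLOR_BGR2HSV);H,S,V=[hsv[...,i].astype(int) for i in range(3)]
x=blob((H>105)&(H<130)&(S>120),100); print([(cv2.boundingRect(k),rect(c,k,.07)) for k in x[:3]])
x=blob((S<70)&(V>120),80,(280,100,360,300)); print([(cv2.boundingRect(k),rect(c,k,.116)) for k in x[:3]])
c,im=shot("scene","s9"); cv2.imwrite("pics/c9.png",cv2.resize(im[150:370,120:420],None,fx=2.5,fy=2.5))
E
```

```text
[0.46869526 0.07129647 0.22604115] 0.6482891663387497 [-0.13748091 -0.62877828 -0.18311431]
[((305, 159, 30, 142), ((526.4193115234375, 73.47679901123047), (177.78805541992188, 33.72651672363281), 1.3075224161148071))]
[((307, 187, 26, 24), ((468.9221496582031, 71.75355529785156), (23.25732421875, 24.400531768798828), 1.7100533246994019))]
```

View pics/c9.png

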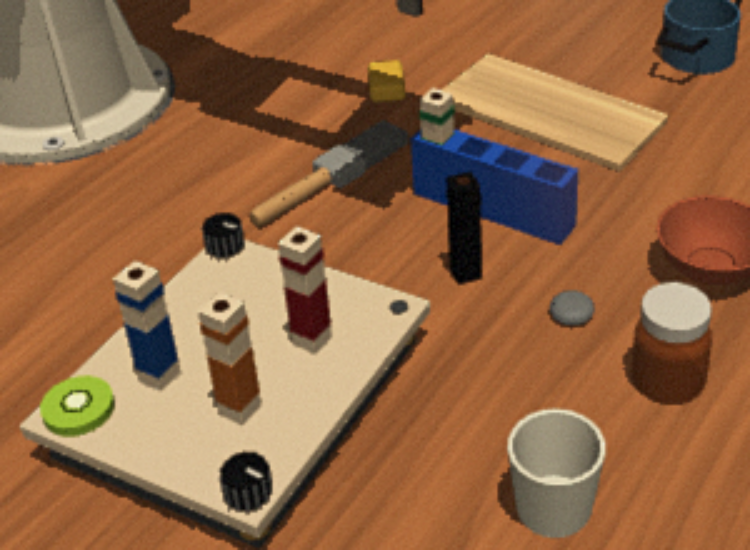

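Three tiles stand on the plate, and the green one is last at (468.9,71.8).

Request:
carry_out(moves=[0,0,-0.05,0,0,0,0.3,0,0,-0.05,0,0,0,0.3,0,0,-0.03,0,0,0,0.3,0,0,-0.0185,0,0,0,0.3,0,0,0,0,0,0,0.3,0,0,0,0,0,0,0.3,0,0,0,0,0,0,-1,0,0,0,0,0,0,-1])

```text
clock: 31.88
eef_pos: [0.4692, 0.0716, 0.0783]
tcp_rot: [[-1.0, -0.029, 0.001], [-0.029, 1.0, 0.0], [-0.001, 0.0, -1.0]]
force: [0.4, 0.5, -0.3]
grip_width: 0.456
grip_force: 0.0
```

Request:
carry_out(moves=[0,0,0,0,0,0,-1,0,0,0,0,0,0,-1,0,0,0,0,0,0,-1])

```text
clock: 32.25
eef_pos: [0.4687, 0.0717, 0.0777]
tcp_rot: [[-1.0, -0.029, 0.0], [-0.029, 1.0, 0.0], [-0.0, 0.0, -1.0]]
force: [-0.4, 0.3, 1.7]
grip_width: 0.261
grip_force: 20.0
```

Request:
carry_out(moves=[0,0,0.01,0,0,0,-1,0,0,0.02,0,0,0,-1,0,0,0.02,0,0,0,-1,0,0,0.025,0,0,0,-1,0,0,0.03,0,0,0,-1,0,0,0.03,0,0,0,-1,0,0,0.02,0,0,0,-1,0,0,0,0,0,0,-1])

```text
clock: 33.25
eef_pos: [0.4695, 0.0717, 0.2343]
tcp_rot: [[-1.0, -0.029, 0.003], [-0.029, 1.0, 0.0], [-0.003, 0.0, -1.0]]
force: [-0.5, -0.4, -1.3]
grip_width: 0.26
grip_force: 20.0
```

Request:
carry_out(moves=[-0.0048,-0.0461,0,0,0,0,-1,-0.0048,-0.0461,0,0,0,0,-1,-0.0048,-0.0461,0,0,0,0,-1,-0.0048,-0.0461,0,0,0,0,-1,-0.0048,-0.0461,0,0,0,0,-1,-0.0048,-0.0461,0,0,0,0,-1,0,0,0,0,0,0,-1,0,0,-0.03,0,0,0,-1])

```text
clock: 34.25
eef_pos: [0.4407, -0.2055, 0.203]
tcp_rot: [[-1.0, -0.027, 0.003], [-0.027, 1.0, -0.001], [-0.003, -0.001, -1.0]]
force: [-0.5, -0.8, -1.6]
grip_width: 0.261
grip_force: 20.0
```

Request:
carry_out(moves=[0,0,-0.035,0,0,0,-1,0,0,-0.025,0,0,0,-1,0,0,-0.015,0,0,0,-1,0,0,-0.006,0,0,0,-1,0,0,-0.003,0,0,0,-1,0,0,-0.0015,0,0,0,-1,0,0,0,0,0,0,-1,0,0,0,0,0,0,-1])

```text
clock: 35.25
eef_pos: [0.4401, -0.2052, 0.1175]
tcp_rot: [[-1.0, -0.029, 0.001], [-0.029, 1.0, -0.0], [-0.001, -0.0, -1.0]]
force: [-0.9, 1.1, 0.3]
grip_width: 0.261
grip_force: 20.0
```

Request:
carry_out(moves=[0,0,-0.001,0,0,0,-1,0,0,0,0,0,0,-1,0,0,0,0,0,0,0.1,0,0,0,0,0,0,0.1,0,0,0.02,0,0,0,0.1,0,0,0.04,0,0,0,0.1,0,0,0.05,0,0,0,0.1])

```text
clock: 36.12
eef_pos: [0.4391, -0.2047, 0.2264]
tcp_rot: [[-1.0, -0.029, -0.002], [-0.029, 1.0, 0.001], [0.002, 0.001, -1.0]]
force: [0.3, -0.7, -0.1]
grip_width: 0.549
grip_force: 0.0
```

Request:
carry_out(moves=[0.023,0.051,0.004,0,0,0,0.3,0.023,0.051,0.004,0,0,0,0.3,0.023,0.051,0.004,0,0,0,0.3,0.023,0.051,0.004,0,0,0,0.3,0.023,0.051,0.004,0,0,0,0.3,0.023,0.051,0.004,0,0,0,0.3,0.023,0.051,0.004,0,0,0,0.3,0,0,0,0,0,0,0.3])

```text
clock: 37.12
eef_pos: [0.6018, 0.1553, 0.2537]
tcp_rot: [[-0.999, -0.032, 0.0], [-0.032, 0.999, 0.001], [-0.0, 0.001, -1.0]]
force: [-0.3, -0.4, -1.2]
grip_width: 0.651
grip_force: 0.0
```

```bash
python3 - <<'E'
from h import *
s=r.state(); print(s["eef_pos"],s["joints"])
c,im=shot("wrist","w10"); hsv=cv2.cvtColor(im,cv2.COLOR_BGR2HSV);H,S,V=[hsv[...,i].astype(int) for i in range(3)]
x=blob((H>105)&(H<130)&(S>120),100); print([(cv2.boundingRect(k),rect(c,k,.07)) for k in x[:3]])
E
```

```text
[0.60183902 0.1552723  0.25373345] [ 2.49687745e-01  3.13914593e-01  1.59960035e+00  7.15036308e-04
  1.22744197e+00 -1.35375012e+00]
[((229, 37, 45, 153), ((531.391845703125, 78.17173767089844), (165.7308349609375, 43.16225814819336), 1.319456696510315))]
```

View pics/w10.png

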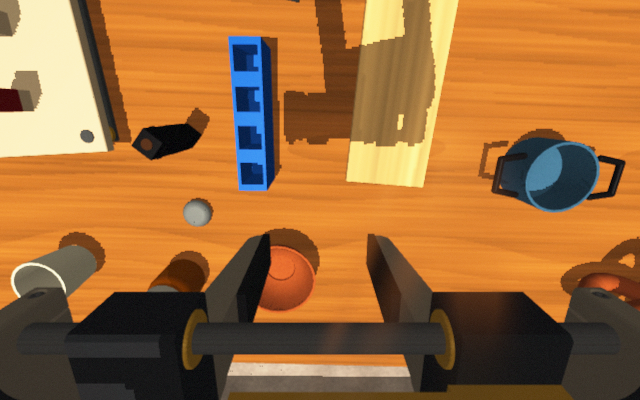

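The empty stand is upright at (229–274, 37–190). The board's near corners are at (346,181) and (424,187), and its sides reach the top of the picture at (367,0) and (457,0).

```bash
python3 - <<'E'
from h import *
c=cam("wrist")
P=[ray(c,*p,.012)[:2]*1000 for p in[(346.5,181),(424,187),(367,1),(457,1)]]
a,b,d,e=P; print(np.round(P,1), np.linalg.norm(a-b))
u=(a-d)/np.linalg.norm(a-d); u2=(b-e)/np.linalg.norm(b-e); print("yaw",[np.degrees(np.arctan2(v[1],v[0])) for v in(u,u2)])
u=(u+u2)/2; print("board centre",(a+b)/2-120*u)
# top cam board now, shadow-robust: bright-yellow hue
c,im=shot("top","t10"); hsv=cv2.cvtColor(im,cv2.COLOR_BGR2HSV); H,S,V=[hsv[...,i].astype(int) for i in range(3)]
m=(S<135)&(H<30)&(V>60)
for k in blob(m,300,(225,150,300,275))[:2]: print(cv2.boundingRect(k),rect(c,k,.012))
E
```

```text
[[612.6 192.3]
 [617.8 301.8]
 [392.9 203.9]
 [389.6 310.9]] 109.6373357914031
yaw [np.float64(-3.030396785479594), np.float64(-2.2744516900745673)]
board centre [495.327513   252.62402485]
(225, 150, 75, 125) ((496.9765625, 250.81884765625), (219.58053588867188, 362.769287109375), 89.38809204101562)
```

Request:
carry_out(moves=[-0.035,-0.0394,-0.05,0,0,0,0.3,-0.0348,-0.0394,-0.05,0,0,0,0.3,0,0,0,0,0,0,0.3,0,0,-0.04,0,0,0,0.3,0,0,-0.04,0,0,0,0.3,0,0,-0.03,0,0,0,0.3,0,0,-0.0085,0,0,0,0.3,0,0,0,0,0,0,0.3])

```text
clock: 38.22
eef_pos: [0.5414, 0.0839, 0.0501]
tcp_rot: [[-1.0, -0.028, 0.001], [-0.028, 1.0, 0.0], [-0.001, 0.0, -1.0]]
force: [0.2, -0.4, 0.3]
grip_width: 0.647
grip_force: 0.0
```

Request:
carry_out(moves=[0,0,0,0,0,0,-1,0,0,0,0,0,0,-1,0,0,0,0,0,0,-1,0,0,0,0,0,0,-1,0,0,0,0,0,0,-1])

```text
clock: 38.85
eef_pos: [0.5415, 0.0842, 0.0503]
tcp_rot: [[-1.0, -0.029, 0.001], [-0.029, 1.0, 0.0], [-0.001, 0.0, -1.0]]
force: [-1.1, -2.4, 7.8]
grip_width: 0.396
grip_force: 19.4
```

A row was clipped (combined step over 62.5 mm), so the grip is about 10 mm off. I check what happened.

```bash
python3 - <<'E'
from h import *
s=r.state(); print(s["eef_pos"],s["grip_width"],s["force"],s["ft_torque"])
c,im=shot("wrist","w11"); c2,im2=shot("scene","s11")
a=cv2.resize(im2[130:260,250:400],None,fx=3,fy=3); b=im[0:390,150:490]
cv2.imwrite("pics/c11.png",np.hstack([a,b]))
E
```

```text
[0.54147288 0.08419366 0.05032747] 0.39624694785470077 [-1.06887707 -2.37379716  7.81711572] [-0.18741658  0.06764532  0.02200766]
```

View pics/c11.png

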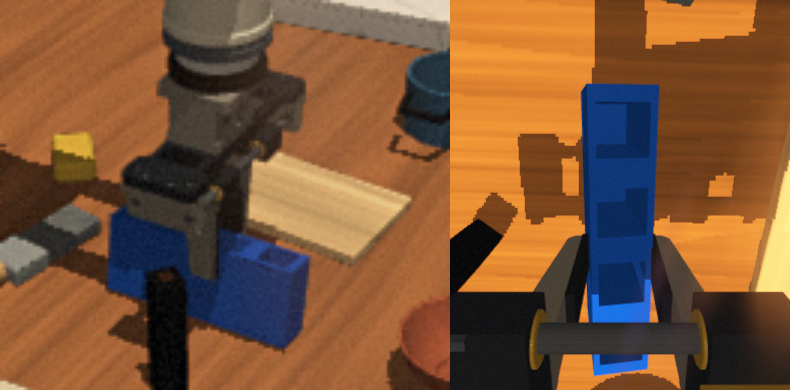

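The stand is gripped slightly askew (width 36 mm rather than 34). I release gently, back off, re-measure and regrip centred.

Request:
carry_out(moves=[0,0,0,0,0,0,-0.15,0,0,0,0,0,0,0,0,0,0,0,0,0,0.3,0,0,0,0,0,0,0.3,0,0,0.05,0,0,0,0.3,0.03,0,0.05,0,0,0,0.3,0.04,0,0.03,0,0,0,0.3,0,0,0,0,0,0,0.3])

```text
clock: 39.95
eef_pos: [0.6145, 0.0844, 0.1822]
tcp_rot: [[-1.0, -0.029, 0.006], [-0.029, 1.0, 0.001], [-0.006, 0.001, -1.0]]
force: [0.4, 0.0, 0.3]
grip_width: 0.649
grip_force: 0.0
```

Request:
carry_out(moves=[0,0,0,0,0,0,0.3,0,0,0,0,0,0,0.3])

```text
clock: 40.2
eef_pos: [0.6088, 0.084, 0.1779]
tcp_rot: [[-1.0, -0.029, -0.003], [-0.029, 1.0, -0.0], [0.003, -0.0, -1.0]]
force: [-0.7, -0.8, 0.0]
grip_width: 0.652
grip_force: 0.0
```

```bash
python3 - <<'E'
from h import *
s=r.state(); print(s["eef_pos"],s["tcp_rot"][:,1])
c,im=shot("wrist","w12"); hsv=cv2.cvtColor(im,cv2.COLOR_BGR2HSV);H,S,V=[hsv[...,i].astype(int) for i in range(3)]
x=blob((H>105)&(H<130)&(S>120),100); print([(cv2.boundingRect(k),rect(c,k,.07)) for k in x[:3]])
m=((H<30)&(S<165)&(V>185)).astype(np.uint8)*255
for p in [(0,0)]: pass
k=im[0:300,150:640]; cv2.imwrite("pics/c12.png",k)
E
```

```text
[0.60879365 0.08402923 0.17789897] [-2.90492753e-02  9.99577940e-01 -2.86475519e-04]
[((290, 9, 41, 197), ((531.4638061523438, 73.77632904052734), (166.68309020996094, 33.63804244995117), 1.3349132537841797))]
```

View pics/c12.png

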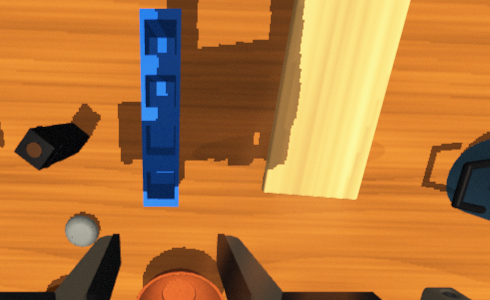

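The stand is upright and unmoved at centre (531.5, 73.7) mm. The board corners are at full-frame (413,191) and (507,199), with sides reaching (455,0) and (559,0).

```bash
python3 - <<'E'
from h import *
c=cam("wrist")
a,b,d,e=[ray(c,*p,.012)[:2]*1000 for p in[(413.5,191),(507,199),(449,1),(559.5,1)]]
print(a,b,np.linalg.norm(a-b)); v=b-a; n=np.array([v[1],-v[0]])/np.linalg.norm(v)
print("yaw",np.degrees(np.arctan2(n[1],n[0])),"centre",(a+b)/2-120*n)
E
```

```text
[612.93867553 193.37915386] [619.38710096 303.21796052] 110.02793117676154
yaw -3.3598686563034645 centre [496.36915352 255.33141734]
```

Request:
carry_out(moves=[-0.04,-0.005,0,0,0,0,0.3,-0.04,-0.0055,0,0,0,0,0.3,0,0,0,0,0,0,0.3,0,0,-0.05,0,0,0,0.3,0,0,-0.05,0,0,0,0.3,0,0,-0.03,0,0,0,0.3,0,0,-0.013,0,0,0,0.3,0,0,0,0,0,0,0.3])

```text
clock: 41.25
eef_pos: [0.5308, 0.0737, 0.036]
tcp_rot: [[-1.0, -0.029, -0.001], [-0.029, 1.0, -0.0], [0.001, -0.0, -1.0]]
force: [1.0, -0.3, 0.7]
grip_width: 0.649
grip_force: 0.0
```

Request:
carry_out(moves=[0,0,0,0,0,0,-1,0,0,0,0,0,0,-1,0,0,0,0,0,0,-1,0,0,0,0,0,0,-1,0,0,0,0,0,0,-1])

```text
clock: 41.88
eef_pos: [0.5314, 0.0738, 0.0374]
tcp_rot: [[-1.0, -0.029, 0.001], [-0.029, 1.0, 0.0], [-0.001, 0.0, -1.0]]
force: [-1.5, 1.1, 7.2]
grip_width: 0.368
grip_force: 20.0
```

Request:
carry_out(moves=[0,0,0.01,0,0,0,-1,0,0,0.02,0,0,0,-1,0,0,0.03,0,0,0,-1,0,0,0.03,0,0,0,-1,0,0,0,0,0,0,-1,0,0,0,0,0,0,-1])

```text
clock: 42.62
eef_pos: [0.5301, 0.0735, 0.1259]
tcp_rot: [[-1.0, -0.029, -0.001], [-0.029, 1.0, -0.0], [0.001, -0.0, -1.0]]
force: [0.4, -0.2, -2.6]
grip_width: 0.367
grip_force: 20.0
```

```bash
python3 - <<'E'
from h import *
s=r.state(); print(s["eef_pos"],s["force"],s["ft_torque"],s["clock"])
c,im=shot("top","t13"); shot("wrist","w13"); shot("scene","s13")
ct=c
for f in("top0","t10","t13"):
    a=cv2.imread(f"pics/{f}.png"); lab=cv2.cvtColor(a,cv2.COLOR_BGR2HSV).astype(int); m=(lab[...,1]<125)&(lab[...,0]>=14)&(lab[...,0]<30)
    m=cv2.morphologyEx(m.astype(np.uint8),cv2.MORPH_OPEN,np.ones((5,5)))
    for k in blob(m>0,200,(225,150,300,275))[:1]: print(f,cv2.boundingRect(k),rect(ct,k,.012))
    d=np.abs(a.astype(int)-cv2.imread("pics/top0.png").astype(int)).max(2)[158:268,228:250]; print("left edge diff",d.mean(),d.max())
E
```

```text
[0.53013746 0.07352584 0.12585486] [ 0.44951827 -0.17945027 -2.57213742] [ 0.01979395  0.03188173 -0.02216946] 42.625
top0 (240, 170, 42, 83) ((496.98638916015625, 253.6493377685547), (111.12248992919922, 238.6136932373047), 86.98872375488281)
left edge diff 0.0 0
t10 (225, 150, 75, 125) ((496.97650146484375, 250.81871032714844), (219.5803985595703, 362.76953125), 89.3881607055664)
left edge diff 53.672314049586774 127
t13 (240, 150, 60, 125) ((495.90692138671875, 226.4296417236328), (170.7820587158203, 361.1512451171875), 89.3880844116211)
left edge diff 2.315289256198347 5
```

Request:
carry_out(moves=[-0.0084,0.0451,0,0,0,-0.003,-1,-0.0084,0.0451,0,0,0,-0.003,-1,-0.0084,0.0451,0,0,0,-0.003,-1,-0.0083,0.0452,0,0,0,-0.003,-1,0,0,0,0,0,0,-1,0,0,0,0,0,0,-1])

```text
clock: 43.52
eef_pos: [0.4967, 0.2536, 0.1257]
tcp_rot: [[-0.999, 0.045, -0.001], [0.045, 0.999, -0.001], [0.001, -0.001, -1.0]]
force: [0.2, -0.7, -2.0]
grip_width: 0.369
grip_force: 20.0
```

```bash
python3 - <<'E'
from h import *
s=r.state(); print(s["eef_pos"],s["tcp_rot"][:,1],s["force"])
c,im=shot("wrist","w14"); g=cv2.cvtColor(im,cv2.COLOR_BGR2HSV).astype(int)
# board sides: transitions along rows at given world x lines (predicted) 
R=cv2.Rodrigues(np.array([0,0,np.radians(-3.)]))[0]
for px in(-60,0,60,110):
    L=[]
    for y in range(-75,76,3):
        p=np.array([.497,.2536,.012])+R@np.array([px,y,0])/1000; u,v=proj(c,p).round().astype(int)
        L.append((y,tuple(g[v,u]) if 0<=u<640 and 0<=v<400 else None))
    print(px,[(y,int(q[0]),int(q[1]),int(q[2])) if q else y for y,q in L if abs(y)>=45])
E
```

```text
[0.49674987 0.25358985 0.12567087] [ 0.04544527  0.99896619 -0.00113362] [ 0.1813351  -0.73620936 -1.96431201]
-60 [(-75, 15, 198, 236), (-72, 15, 195, 235), (-69, 15, 198, 236), (-66, 13, 201, 217), (-63, 13, 205, 122), (-60, 13, 200, 121), (-57, 13, 192, 122), (-54, 15, 162, 135), (-51, 17, 149, 181), (-48, 17, 146, 188), (-45, 18, 153, 188), (45, 17, 150, 178), (48, 17, 150, 182), (51, 18, 148, 193), (54, 17, 145, 197), (57, 13, 194, 126), (60, 14, 200, 125), (63, 13, 192, 126), (66, 13, 193, 127), (69, 13, 185, 128), (72, 13, 199, 124), (75, 15, 196, 235)]
0 [(-75, 15, 200, 226), (-72, 14, 200, 226), (-69, 15, 200, 223), (-66, 14, 199, 227), (-63, 14, 197, 228), (-60, 15, 201, 226), (-57, 14, 197, 226), (-54, 18, 163, 232), (-51, 27, 98, 254), (-48, 27, 101, 255), (-45, 27, 97, 255), (45, 27, 97, 255), (48, 27, 94, 254), (51, 28, 98, 254), (54, 26, 105, 254), (57, 15, 191, 235), (60, 15, 192, 234), (63, 15, 189, 236), (66, 15, 190, 235), (69, 15, 192, 235), (72, 15, 191, 236), (75, 15, 195, 237)]
60 [(-75, 16, 193, 244), (-72, 16, 191, 244), (-69, 16, 193, 245), (-66, 16, 193, 245), (-63, 16, 192, 245), (-60, 20, 72, 78), (-57, 17, 65, 75), (-54, 17, 64, 84), (-51, 17, 74, 79), (-48, 16, 76, 81), (-45, 15, 68, 82), (45, 10, 103, 109), (48, 10, 114, 110), (51, 11, 110, 116), (54, 12, 108, 109), (57, 13, 111, 103), (60, 13, 97, 97), (63, 16, 190, 241), (66, 15, 194, 240), (69, 16, 194, 240), (72, 15, 196, 240), (75, 16, 194, 241)]
110 [(-75, 16, 70, 80), (-72, 16, 69, 81), (-69, 19, 77, 80), (-66, 20, 66, 81), (-63, 19, 70, 77), (-60, 21, 67, 76), (-57, 15, 74, 76), (-54, 30, 10, 26), (-51, 170, 31, 25), (-48, 0, 28, 27), (-45, 0, 12, 22), (45, 3, 59, 43), (48, 0, 46, 39), (51, 0, 44, 35), (54, 176, 58, 35), (57, 14, 79, 84), (60, 19, 82, 84), (63, 14, 80, 83), (66, 15, 79, 84), (69, 17, 94, 87), (72, 12, 90, 93), (75, 13, 103, 94)]
```

The board edges are right at ±55 mm of the estimate, so it has not moved. I lower the stand.

Request:
carry_out(moves=[0,0,-0.03,0,0,0,-1,0,0,-0.025,0,0,0,-1,0,0,-0.012,0,0,0,-1,0,0,-0.006,0,0,0,-1,0,0,-0.002,0,0,0,-1,0,0,0,0,0,0,-1,0,0,0,0,0,0,-1])

```text
clock: 44.45
eef_pos: [0.4976, 0.2544, 0.0521]
tcp_rot: [[-0.999, 0.046, 0.001], [0.046, 0.999, 0.0], [-0.001, 0.0, -1.0]]
force: [0.1, -1.0, -1.7]
grip_width: 0.369
grip_force: 20.0
```

Request:
carry_out(moves=[0,0,-0.0015,0,0,0,-1,0,0,0,0,0,0,-1,0,0,-0.001,0,0,0,-1,0,0,0,0,0,0,-1,0,0,0,0,0,0,-1])

```text
clock: 45.08
eef_pos: [0.4973, 0.2543, 0.0493]
tcp_rot: [[-0.999, 0.046, 0.0], [0.046, 0.999, 0.0], [-0.0, 0.0, -1.0]]
force: [-2.3, 1.7, 4.1]
grip_width: 0.368
grip_force: 20.0
```

Contact (+4 N). I release, rise and move clear to check.

Request:
carry_out(moves=[0,0,0,0,0,0,0,0,0,0,0,0,0,0.2,0,0,0,0,0,0,0.2,0,0,0.03,0,0,0,0.2,0,0,0.05,0,0,0,0.2,0,0,0.05,0,0,0,0.2,0.05,0,0.03,0,0,0,0.2,0.05,0,0.03,0,0,0,0.2])

```text
clock: 46.08
eef_pos: [0.5983, 0.2542, 0.2409]
tcp_rot: [[-0.999, 0.046, 0.001], [0.046, 0.999, 0.001], [-0.001, 0.001, -1.0]]
force: [0.5, 0.6, 0.5]
grip_width: 0.599
grip_force: 0.0
```

Request:
carry_out(moves=[0,0.0,0,0,0,0,0.2,0,0,0,0,0,0,0.2])

```text
clock: 46.32
eef_pos: [0.5963, 0.2537, 0.2379]
tcp_rot: [[-0.999, 0.047, -0.002], [0.047, 0.999, -0.001], [0.002, -0.001, -1.0]]
force: [-0.4, 0.4, -0.6]
grip_width: 0.602
grip_force: 0.0
```

```bash
python3 - <<'E'
from h import *
s=r.state(); print(s["eef_pos"],s["grip_width"],s["clock"])
c,im=shot("wrist","w15"); g=cv2.cvtColor(im,cv2.COLOR_BGR2HSV);H,S,V=[g[...,i].astype(int) for i in range(3)]
x=blob((H>105)&(H<130)&(S>120),100,(200,0,450,300)); print("stand",[(cv2.boundingRect(k),rect(c,k,.082)) for k in x[:2]])
c,im=shot("top","t15"); a=cv2.imread("pics/top0.png").astype(int); d=np.abs(im.astype(int)-a).max(2)
for n,(x0,y0,x1,y1) in dict(bowl=(293,103,331,142),cup=(410,103,437,133),jar=(353,97,377,126),peb=(346,144,361,160),dec=(347,178,365,198),brush=(303,245,376,268),sponge=(265,264,290,288),pot=(160,160,218,198),boardL=(236,165,246,255),boardall=(236,165,286,258)).items(): print(n,d[y0:y1,x0:x1].mean().round(1),d[y0:y1,x0:x1].max())
g=cv2.cvtColor(im,cv2.COLOR_BGR2HSV)
u=im[220:255,455:500]; h=cv2.cvtColor(u,cv2.COLOR_BGR2HSV).astype(int)
v=blob((h[...,0]>30)&(h[...,0]<50)&(h[...,1]>120),50)[0]; print("vial",cv2.minEnclosingCircle(v))
ys,xs=np.where((h[...,1]<70)&(h[...,2]>150)&(cv2.drawContours(np.zeros(h.shape[:2],np.uint8),[cv2.convexHull(v)],-1,1,-1)>0)); print("bubble",xs.mean(),ys.mean(),len(xs))
c2,im2=shot("scene","s15")
b=cv2.imread("pics/s9.png").astype(int); d=np.abs(im2.astype(int)-b).max(2)
print("plate tiles diff vs s9 (amber,blue,red):",[d[y0:y1,x0:x1].mean().round(1) for x0,y0,x1,y1 in[(198,267,226,320),(165,253,193,306),(230,240,254,292)]])
# green tile at (.44,-.205): expected top & bottom pix
for z in(.046,.15): print(proj(c2,[.44,-.205,z]))
h=cv2.cvtColor(im2,cv2.COLOR_BGR2HSV).astype(int)
for k in blob((h[...,0]>50)&(h[...,0]<90)&(h[...,1]>100),10): print("green",cv2.boundingRect(k))
E
```

```text
[0.5962634  0.25373002 0.23789852] 0.6015630199305401 46.325
stand [((297, 0, 36, 171), ((495.7481689453125, 253.53993225097656), (33.52395248413086, 162.4850616455078), 86.94072723388672))]
bowl 4.8 8
cup 4.6 8
jar 4.7 8
peb 4.7 7
dec 4.4 13
brush 4.9 9
sponge 58.3 127
pot 37.3 114
boardL 61.1 126
boardall 45.8 139
vial ((21.865854263305664, 17.378047943115234), 9.888004302978516)
bubble 22.423076923076923 16.653846153846153 26
plate tiles diff vs s9 (amber,blue,red): [np.float64(9.6), np.float64(4.9), np.float64(5.1)]
[212.72349326 273.45971141]
[205.95176738 235.28550169]
green (202, 251, 18, 19)
green (199, 238, 17, 9)
```

Request:
carry_out(moves=[-0.02,-0.05,0.02,0,0,0,0.2,-0.02,-0.05,0.02,0,0,0,0.2,-0.02,-0.05,0.02,0,0,0,0.2,-0.02,-0.05,0.02,0,0,0,0.2,-0.02,-0.05,0.02,0,0,0,0.2,-0.02,-0.05,0,0,0,0,0.2,-0.02,-0.05,0,0,0,0,0.2,-0.02,-0.05,0,0,0,0,0.2])

```text
clock: 47.48
eef_pos: [0.4356, -0.1467, 0.3386]
tcp_rot: [[-0.999, 0.046, -0.0], [0.046, 0.999, 0.0], [0.0, 0.0, -1.0]]
force: [0.2, -0.3, 0.3]
grip_width: 0.601
grip_force: 0.0
```

```bash
python3 - <<'E'
from h import *
c,im=shot("top","t16"); a=cv2.imread("pics/top0.png").astype(int); d=np.abs(im.astype(int)-a).max(2)
for n,(x0,y0,x1,y1) in dict(sponge=(265,264,290,288),pot=(160,160,218,198),boardL=(236,165,246,255),boardR=(275,165,286,258),plate=(385,168,400,255)).items(): print(n,d[y0:y1,x0:x1].mean().round(1),d[y0:y1,x0:x1].max())
g=cv2.cvtColor(im,cv2.COLOR_BGR2HSV);H,S,V=[g[...,i].astype(int) for i in range(3)]
x=blob((H>100)&(H<130)&(S>110),40,(230,160,290,262)); print([(cv2.boundingRect(k),rect(c,k,.082)) for k in x])
E
```

```text
sponge 7.6 10
pot 6.3 10
boardL 7.3 10
boardR 7.3 10
plate 31.0 144
[((249, 179, 15, 61), ((497.790283203125, 251.73248291015625), (31.78557777404785, 164.52293395996094), 87.18612670898438))]
```

```bash
python3 -c "
from plant import r
print(r.sign_off())"
```

```text
the job is handed in; nothing more can be done
None
```

I handed the job in at about 47 s of the 210 s allowed: plate levelled, all four tiles upright on it, empty stand centred on the ware board, bystanders unmoved; my first grip on the empty stand was about 10 mm off and seems to have tilted it slightly, so I released and regripped, and the bubble was last seen clearly, centred, before the tiles went on.

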